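# Sift the small test spheres out of the tumbler

## Task

The clear tumbler on the bench holds three small ceramic test spheres and one large one. Push its turret cap round by the thumb lug until the middle-sized slot is on the pouring side, then press the lever gently down to tip the tumbler, rocking it if any hang back, until all three small spheres lie in the steel tray, the large one staying inside. Let the tumbler swing back upright and leave the other things on the bench where they are.

Things in the scene. Friction and masses are not known exactly. Their poses are not given: they have to be found in the camera images.
- stand: Grey painted stand of the tumbler, fixed to the bench: two feet 170 mm long, two uprights 50 mm wide and 172 mm high, outer faces 208 mm apart. Origin on the bench below the middle of the tipping axis; x points to the pouring side (where the tray is), y to the left, where the lever is, z up. The tipping axis lies along y at 150 mm height. Stand and tray stand turned by some angle about z.
- canister (a joint): Tipping angle of the tumbler in rad: 0 upright (lower stop), growing as it tips towards the stand's +x, 1.83 at the upper stop, where the pouring-side wall slopes 15 degrees down to the cap. Spring and damper bring it back upright in about 2 s when released; holding the bar down takes about 3 to 12 N, a sharp rise beyond means the stop is reached; over 40 N there is too rough.
- cap_center (a point): Centre of the top face of the turret cap, an aluminium disc 176 mm across, 190 mm above the bench when upright. Three straight slots 120 degrees apart: middle-sized 96 mm long, 39 to 70 mm from the centre, passes small spheres only; next counter-clockwise from above, large 70 mm long, 12 to 70 mm out, passes all; then small 88 mm long, 54 to 66 mm out, passes none. A nut 20 mm wide, 42 mm tall on the disc, is at its centre.
- lug_home (a point): Where the middle of the foot of the thumb lug must be: on the disc, 60 mm to the stand's -x from its centre; within 5 degrees is enough. The lug is a black block on the cap, exactly opposite the middle slot: 16 mm wide along the circle, 45 to 75 mm from the centre, 24 mm tall. It takes about 6 N to push and stays where left. Its starting place is not reported: look, or feel with closed fingers.
- strap (a point): Point on top of the fixed steel strap, 12 mm wide, from the cap's centre to a post just outside the disc, 120 degrees counter-clockwise (from above) from the stand's +x; top 36 mm, underside 31 mm above the disc: the lug passes below it, fingers cannot. The lug starts 40 to 241 degrees counter-clockwise of its home; pushed clockwise all the way home it does not pass the strap.
- canister_in (a point): Centre of the inner floor of the clear plastic tumbler, 104 mm above the bench when upright; inside 128 mm (x) by 84 mm (y) by 81 mm high up to the cap. Three rails 22 mm high run along the pouring-side wall: when tipped, small spheres roll between them, the large one rides on top. Turns with the tumbler.
- lever_bar (a point): Middle of the usable part of the lever's black round bar (16 mm diameter, 88 mm long along y, from 116 to 204 mm left of the stand's centre), centre line of the bar, which is fixed to the tumbler 120 mm from the tipping axis: upright it is 74 mm ahead (+x) of and 95 mm above the axis (245 mm above the bench), at the upper stop about 73 mm ahead and 96 mm below. Press on it from above and follow its arc.
- tray_in (a point): Centre of the inner floor (4 mm above the bench) of the fixed open steel tray in front of the tumbler, inside 182 mm (x) by 142 mm (y), walls 40 mm high.
- large_center (a point): Centre of the large white ceramic sphere, 34 mm diameter, about 80 g, inside the tumbler.
- small0_center (a point): Centre of a small white ceramic sphere, 18 mm diameter, about 12 g, at the start inside the tumbler.
- small1_center (a point): Centre of a small white ceramic sphere, 18 mm diameter, about 12 g, at the start inside the tumbler.
- small2_center (a point): Centre of a small white ceramic sphere, 18 mm diameter, about 12 g, at the start inside the tumbler.
- probe: Bystander: white and black probe, 180 mm long, lying to the left of the lever.
- beaker: Bystander: glass beaker, 60 mm wide, 75 mm tall, right of the stand.
- meter: Bystander: black hand meter, 190 by 90 by 40 mm, far left.
- driver: Bystander: screwdriver lying on the left.
- mug: Bystander: white mug, 80 mm wide, 90 mm tall, far right.
- bottle: Bystander: white plastic bottle, 60 mm wide, 130 mm tall, far left.
Not all that is in view belongs to the job. Of the things that look like the part that bears tray_in, the largest one is meant.

How it is judged:
By the outcome, as a careful person would: the job done as asked, in the order asked, and still so for the second after the job is handed in, with the robot touching nothing.
It also fails if it takes over 64 s, if anything falls off the work surface, if the arm or the gripper's body presses on something with over 40 N, if the wrist force passes 120 N, or if a joint passes its speed limit or range.

## Robot

A 6-joint arm with a two-finger parallel gripper is mounted at the origin on the work surface. World frame = base frame: x ahead of the robot, y to its left, z up, the work surface at z = 0. Lengths are in m, angles in degrees, forces in N, time in s.
With the tool pointing down it reaches from about 0.3 to 1 m from the base axis. Payload 5.1 kg.
Tool frame: the origin (TCP) lies on the mounting face of the last link; the fingertips stand 190 mm ahead of it and the grasp point (between the pads) lies 171 mm ahead of it; z points along the fingers, y is the line along which they close (so a half turn about z gives the same grasp; the last joint's range is limited). The gripper opens to 95 mm and grips with 3 to 60 N. Pads are 20 mm wide; open, the fingers measure 119 mm over their backs; the gripper's body (75 mm by 180 mm) begins 59 mm behind the grasp point.
Start: joints at [-74.175, 7.093, 94.555, -0, 78.352, -4.733], TCP at [0.228, -0.609, 0.405] pointing down, gripper open.
Joint ranges: [-149.61, 149.61], [-58.7, 133.49], [1.44, 155.28], [-77.14, 257.14], [18.33, 153.61], [-166.67, 166.67]. Speed limits (degrees/s): [147.25, 147.25, 180, 180, 180, 180].

## Interface

Orientations are given as [roll, pitch, yaw] about the fixed x, y, z axes, in that order (R = Rz(yaw) Ry(pitch) Rx(roll)).
In Python, from plant import sense, grab_frame, job_done, recognise, regions_of, spot_point gives the robot as it stands. The module is installed in compiled form; this text tells all that it offers.
- The arm moves only by the shell command python3 -m pendant 'ROWS' [FORCE]. ROWS is JSON, one flat list of numbers, 5 for each row, row after row: the opening, from 0 (shut) to 1 (fully open), then the shift along the tool's x, y, z in m, then the turn about the tool's z in rad. A call has 1 to 20 rows; each row is the pose to reach, as a shift and turn from the pose commanded when the call began, along the tool's axes at that moment; what a row does not reach only later rows make up. A row lasts 1/12 s, in which the tool goes at most 41.7 mm and 7.16 degrees, less where a joint would pass 70% of its speed; a pose out of reach is approached as far as the arm can. A call with a gripper value outside its range is refused whole. The fingers move at their own pace and stop on an object; FORCE is the grip in N (left out, the last holds). Time passes only in rows, so rows that repeat a pose let the fingers close. It gives the time, the measured TCP pose, the force, the opening and the grip force at its end, in the units of the state.
- sense(): the state, without advancing time (a new reading comes with each control period).
- grab_frame(name): name is "scene" or "top"; returns a dict with "pixels" (400x640x3 uint8, red, green, blue), "camera_matrix" (3x3 intrinsics, pixels), "D" ([k1, k2, p1, p2, k3] as OpenCV has them; the pictures are not rectified), "R" (3x3) and "t" (3): a world point X has camera coordinates R X + t. Camera axes: x right, y down, z forward; pixel columns grow to the right and rows downward; lengths in m; the calibration is good to about 2 mm. A picture is of the moment at which its call begins. There is no depth.
- job_done(): hands the job in; it is judged then, once.
Trained networks look in a picture, given as the dict that the camera call returned (one of the last four; its "shot" number tells which), for a name from the list of things; names that differ only in an ending like _2 or _b are one class to them, and where a whole thing is asked for, a point or a joint stands for the part that bears it (a point fixed in the world has none). Each returns a list of dicts, best first, with "p" (0 to 1); they miss things now and then, are a little off and sometimes report something else, mostly with a low value. They report only what shows in the picture. A call takes as long as a camera call. They do not tell look-alikes from the thing itself.
- recognise(query, picture): "rect" ([left, top, right, bottom] as shares, 0 to 1, of the picture: columns of its width, rows of its height, round what is visible of it).
- regions_of(query, picture): "pixels" (400x640 bool, what is visible of it) and "rect" ([left, top, right, bottom] as shares, 0 to 1, of the picture: columns of its width, rows of its height, round what is visible of it).
- spot_point(query, picture): "xy" ([column, row] as shares, 0 to 1, of the picture: columns of its width, rows of its height: a listed point, or the origin of a listed thing).
The state is a dict: "time": time; "q": joint angles; "dq": joint speeds; "effort": joint torques, N m; "tcp_pos": TCP position; "eef_rot": TCP orientation; "ft_force": force on the tool from outside, world axes, zero at the start; "wrist_torque": the same for the moment, N m; "width": finger opening in m; "grasp_force": force on a finger pad.
Only numpy, scipy, OpenCV 4.12 (cv2) and the standard library are available. Lean on these libraries where they do the work, as an engineer would, in place of code of your own. Each camera call takes 0.05 s, during which the arm holds its last target. There are 200 camera calls.

## Working session

There is one attempt and no reset: what is moved stays moved. The work goes in short steps, Python scripts to look and compute and a shell command to move; the robot and the scene stay as the last step left them, time stands still between calls to the robot, and variables do not carry over. Pictures are saved under pics/ and viewed, at most 10 in all, crops included, and the job is handed in when it is done.

```bash
mkdir -p pics; cat > h.py <<'E'
import numpy as np,cv2
from plant import *
def px2ray(f,xy):
    K=np.array(f["camera_matrix"]);D=np.array(f["D"]);R=np.array(f["R"]);t=np.array(f["t"])
    n=cv2.undistortPoints(np.array([[xy]],float),K,D)[0,0]
    return -R.T@t, R.T@np.array([n[0],n[1],1])
def atz(f,xy,z):
    c,d=px2ray(f,xy); return c+d*(z-c[2])/d[2]
def proj(f,X):
    R=np.array(f["R"]);r,_=cv2.Rodrigues(R)
    return cv2.projectPoints(np.array(X,float).reshape(-1,1,3),r,np.array(f["t"],float),np.array(f["camera_matrix"]),np.array(f["D"]))[0][:,0]
E
python3 - <<'E'
from h import *
s=sense();print(s["tcp_pos"],s["eef_rot"],s["time"])
Z=dict(stand=0,cap_center=.19,lug_home=.19,strap=.226,lever_bar=.245,tray_in=.004)
for n in("top","scene"):
    f=grab_frame(n);cv2.imwrite(f"pics/{n}0.png",f["pixels"][:,:,::-1])
    print(n,-np.array(f["R"]).T@f["t"])
    for q,z in Z.items():
        for r in spot_point(q,f)[:3]:
            xy=np.array(r["xy"])*[640,400];print(q,round(r["p"],2),xy.round(),atz(f,xy,z).round(4))
E
```

```text
[ 0.22816289 -0.60837857  0.40351544] [-1.79883719e+02 -8.95200169e-03  2.05593446e+01] 0.0
top [3.71019853e-01 7.44424135e-04 1.28772430e+00]
cap_center 0.64 [370. 190.] [ 0.4992 -0.1786  0.19  ]
cap_center 0.64 [408. 189.] [ 0.5032 -0.2909  0.19  ]
lug_home 0.78 [370. 208.] [ 0.4466 -0.1777  0.19  ]
strap 0.67 [353. 206.] [ 0.4514 -0.1244  0.226 ]
lever_bar 0.89 [301. 176.] [0.5332 0.0203 0.245 ]
tray_in 0.95 [348. 166.] [ 0.6033 -0.1373  0.004 ]
tray_in 0.91 [439. 257.] [ 0.2932 -0.4416  0.004 ]
tray_in 0.87 [258. 153.] [0.6516 0.1711 0.004 ]
scene [1.12826805 0.07399967 1.17720253]
stand 0.58 [263. 228.] [ 0.4994 -0.1685  0.    ]
stand 0.58 [453. 288.] [0.6457 0.4188 0.    ]
cap_center 0.7 [260. 196.] [ 0.5017 -0.1575  0.19  ]
cap_center 0.55 [275. 177.] [ 0.4341 -0.1236  0.19  ]
lug_home 0.93 [257. 179.] [ 0.4468 -0.1754  0.19  ]
strap 0.63 [276. 178.] [ 0.4625 -0.1138  0.226 ]
strap 0.62 [429. 200.] [0.4919 0.3025 0.226 ]
lever_bar 0.79 [321. 200.] [0.5353 0.0186 0.245 ]
lever_bar 0.16 [268. 263.] [ 0.7252 -0.09    0.245 ]
tray_in 0.92 [188. 170.] [ 0.3046 -0.4693  0.004 ]
tray_in 0.8 [374. 284.] [0.6545 0.1858 0.004 ]
tray_in 0.62 [271. 262.] [ 0.617  -0.1255  0.004 ]
```

```bash
python3 - <<'E'
import cv2
a=cv2.imread("pics/top0.png")[130:250,270:430];b=cv2.imread("pics/scene0.png")[130:310,180:400]
cv2.imwrite("pics/topc.png",cv2.resize(a,None,fx=5,fy=5,interpolation=cv2.INTER_CUBIC))
cv2.imwrite("pics/scenec.png",cv2.resize(b,None,fx=3.3,fy=3.3,interpolation=cv2.INTER_CUBIC))
E
```

```text
(no output)
```

View pics/topc.png

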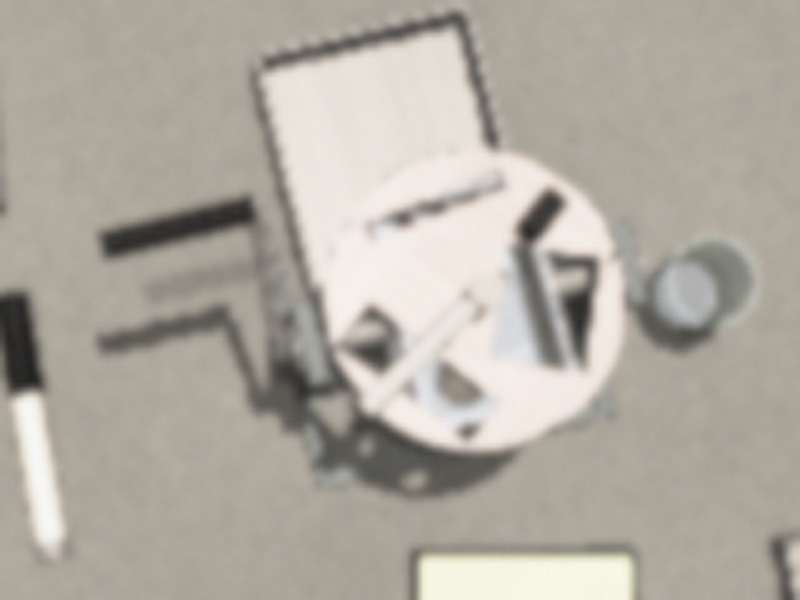

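View pics/scenec.png

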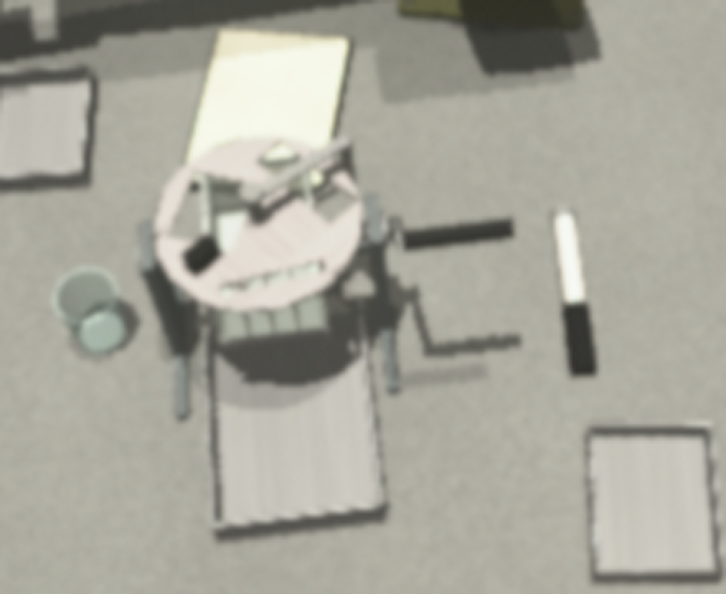

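View pics/scene0.png

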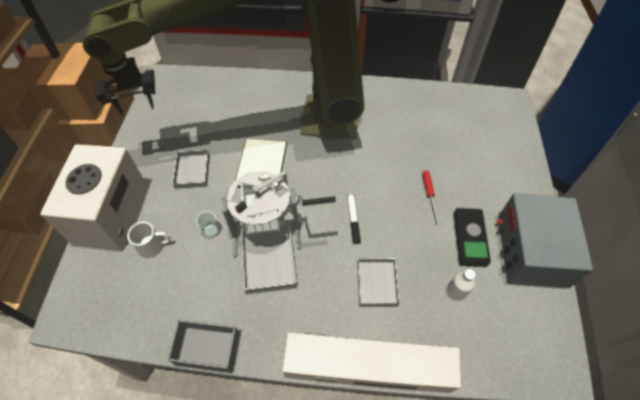

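Top crop: tray above, disc centred at about crop (476,300) = picture (365,190). The black lug is at crop (541,215) = (378,173), about 130° CCW of home. The strap runs to lower left and the lever bar is on the left. The scene view agrees, and the other two trays are smaller decoys. Next I'll refine the stand pose by segmenting the disc and bar.

```bash
cat > loc.py <<'E'
from h import *
def lugpos(f):  # dark lug blob on disc, top at z .214
    g=f["pixels"].max(2)
    return g
E
python3 - <<'E'
from h import *
from scipy.optimize import least_squares
F={n:grab_frame(n) for n in("top","scene")}
obs=[]
for n,f in F.items():
    for q in("cap_center","lever_bar"):
        for r in regions_of(q,f)[:2]:
            m=r["pixels"].astype(np.uint8)
            ys,xs=np.nonzero(m);print(n,q,round(r["p"],2),m.sum(),xs.min(),xs.max(),ys.min(),ys.max())
            if q=="cap_center":
                c=max(cv2.findContours(m,0,2)[0],key=len); e=cv2.fitEllipse(cv2.convexHull(c)); print(e, atz(f,e[0],.19).round(4))
            else:
                p=np.c_[xs,ys].astype(float);vx,vy,cx,cy=cv2.fitLine(p.astype(np.float32),2,0,.01,.01).ravel()
                s=(p-[cx,cy])@[vx,vy]
                a,b=[np.array([cx,cy])+[vx*k,vy*k] for k in(s.min(),s.max())]
                A,B=atz(f,a,.245),atz(f,b,.245);print("bar",A.round(4),B.round(4),np.degrees(np.arctan2(*(B-A)[:2]*[-1,1])),np.linalg.norm(A-B))
    g=f["pixels"].max(2)
    x0,y0,x1,y1=(366,164,390,182) if n=="top" else (230,196,252,214)
    sub=g[y0:y1,x0:x1]<60
    k,l,st,ce=cv2.connectedComponentsWithStats(sub.astype(np.uint8))
    for i in range(1,k):
        if st[i,4]>8: print(n,"dark",st[i],ce[i]+[x0,y0],atz(f,ce[i]+[x0,y0],.206).round(4))
E
```

```text
top cap_center 0.78 3068 289 394 160 220
((363.80267333984375, 190.2025146484375), (60.37453079223633, 62.022274017333984), 57.46479797363281) [ 0.4992 -0.1612  0.19  ]
top lever_bar 0.78 2947 290 394 160 219
bar [0.5356 0.0501 0.245 ] [ 0.4789 -0.2369  0.245 ] 168.81545406002294 0.2925094697776822
scene cap_center 0.75 3192 227 335 171 234
((260.3699951171875, 200.14678955078125), (64.29681396484375, 71.9668960571289), 31.057403564453125) [ 0.5163 -0.1525  0.19  ]
scene lever_bar 0.64 3086 228 334 171 233
bar [ 0.5708 -0.2233  0.245 ] [0.5089 0.0479 0.245 ] 12.852009062557306 0.27818911631480153
scene dark [ 8  8  7  8 37] [240.86486486 207.18918919] [ 0.5537 -0.1975  0.206 ]
```

```bash
python3 -m pendant '[0,0,0,-0.04,0, 0,0,0,-0.07,-0.1, 0,0.466,-0.296,-0.07,-0.566, 0,0.466,-0.296,-0.07,-0.566, 0,0.466,-0.296,-0.07,-0.566, 0,0.466,-0.296,-0.07,-0.566, 0,0.466,-0.296,-0.07,-0.566, 0,0.466,-0.296,-0.07,-0.566, 0,0.466,-0.296,-0.07,-0.566, 0,0.466,-0.296,-0.07,-0.566, 0,0.466,-0.296,-0.07,-0.566, 0,0.466,-0.296,-0.07,-0.566, 0,0.466,-0.296,-0.07,-0.566, 0,0.466,-0.296,-0.07,-0.566, 0,0.466,-0.296,-0.07,-0.566, 0,0.466,-0.296,-0.07,-0.566, 0,0.466,-0.296,-0.07,-0.566, 0,0.466,-0.296,-0.07,-0.566, 0,0.466,-0.296,-0.07,-0.566]' 40; python3 -c "
from h import *
s=sense();print(s['tcp_pos'],s['eef_rot'],s['q'],s['width'],s['ft_force'])"
```

```text
time: 2.58
tcp_pos: [0.56, -0.1688, 0.4747]
eef_rot: [180.0, 0.0, 52.9]
ft_force: [-0.3, 0.0, -0.8]
width: 0.0002
grasp_force: 0.0
[ 0.56004858 -0.16882397  0.47474193] [1.79999367e+02 3.81293959e-02 5.29220948e+01] [-2.20262712e+01 -3.06308461e+00  9.82964608e+01 -3.71398324e-02
  8.47759157e+01  1.50550184e+01] 0.00023715724154613668 [-0.31916851  0.04912579 -0.76154251]
```

```bash
python3 -m pendant '[0,0,0,0.02,0, 0,0,0,0.04,0, 0,0,0,0.06,0, 0,0,0,0.075,0, 0,0,0,0.083,0, 0,0,0,0.083,0, 0,0,0,0.083,0]'; cat > push.py <<'E'
from h import *
import sys
def path(phis,C=np.array([.5,-.16]),r=.06,d=.018):
    s=sense();p=np.array(s["tcp_pos"][:2]);y=np.radians(s["eef_rot"][2])
    M=np.array([[np.cos(y),np.sin(y)],[np.sin(y),-np.cos(y)]])
    for ph in phis:
        a=np.radians(ph);u=np.array([np.cos(a),np.sin(a)]);v=np.array([-u[1],u[0]])
        sh=M@(C+r*u+d*v-p); t=y-(a+np.pi/2)
        print(f"0,{sh[0]:.3f},{sh[1]:.3f},0,{t:.2f},",end=" ")
    print()
E
python3 - <<'E'
from push import *
s=sense();print(s["tcp_pos"],s["ft_force"])
f=grab_frame("top");cv2.imwrite("pics/t1.png",cv2.resize(f["pixels"][140:240,320:420,::-1],None,fx=5,fy=5,interpolation=cv2.INTER_CUBIC))
path(np.arange(-37,-114,-4))
E
```

```text
time: 3.17
tcp_pos: [0.5602, -0.1689, 0.392]
eef_rot: [180.0, 0.0, 52.9]
ft_force: [-0.0, -0.5, 0.3]
width: 0.0003
grasp_force: 0.0
[ 0.56019958 -0.16885797  0.39203802] [-0.04277533 -0.47190914  0.26364524]
0,-0.011,0.006,0,-0.00, 0,-0.016,0.008,0,0.07, 0,-0.020,0.008,0,0.14, 0,-0.024,0.009,0,0.21, 0,-0.029,0.009,0,0.28, 0,-0.033,0.009,0,0.35, 0,-0.037,0.009,0,0.42, 0,-0.042,0.008,0,0.49, 0,-0.046,0.007,0,0.56, 0,-0.050,0.006,0,0.63, 0,-0.054,0.004,0,0.70, 0,-0.058,0.002,0,0.77, 0,-0.062,0.000,0,0.84, 0,-0.066,-0.002,0,0.91, 0,-0.069,-0.005,0,0.98, 0,-0.072,-0.008,0,1.05, 0,-0.076,-0.011,0,1.12, 0,-0.078,-0.014,0,1.19, 0,-0.081,-0.018,0,1.26, 0,-0.083,-0.021,0,1.32,
```

View pics/t1.png

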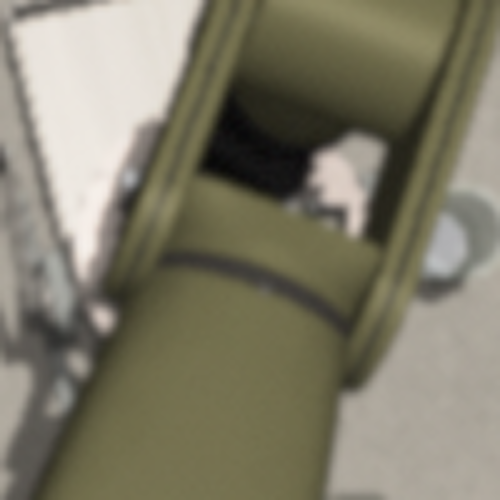

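The arm hides the cap in the top view, and no contact force shows. I'll push.

```bash
python3 -m pendant '[0,-0.004,0.002,0,0, 0,-0.008,0.004,0,0, 0,-0.011,0.006,0,0, 0,-0.016,0.008,0,0.07, 0,-0.020,0.008,0,0.14, 0,-0.024,0.009,0,0.21, 0,-0.029,0.009,0,0.28, 0,-0.033,0.009,0,0.35, 0,-0.037,0.009,0,0.42]'; python3 - <<'E'
from push import *
s=sense();print(s["tcp_pos"],s["ft_force"])
path(np.arange(-65,-140,-4))
E
```

```text
time: 3.97
tcp_pos: [0.5464, -0.2027, 0.3929]
eef_rot: [179.9, -0.3, 28.7]
ft_force: [4.7, 3.0, 0.0]
width: 0.0003
grasp_force: 3.0
[ 0.54638051 -0.20267702  0.39289286] [4.66567552 3.0418133  0.0070489 ]
0,-0.006,0.001,0,0.07, 0,-0.010,0.002,0,0.13, 0,-0.015,0.003,0,0.20, 0,-0.019,0.003,0,0.27, 0,-0.023,0.003,0,0.34, 0,-0.028,0.002,0,0.41, 0,-0.032,0.002,0,0.48, 0,-0.036,0.001,0,0.55, 0,-0.041,-0.001,0,0.62, 0,-0.045,-0.002,0,0.69, 0,-0.049,-0.004,0,0.76, 0,-0.052,-0.006,0,0.83, 0,-0.056,-0.008,0,0.90, 0,-0.060,-0.011,0,0.97, 0,-0.063,-0.014,0,1.04, 0,-0.066,-0.017,0,1.11, 0,-0.069,-0.020,0,1.18, 0,-0.071,-0.024,0,1.25, 0,-0.074,-0.027,0,1.32,
```

```bash
python3 -m pendant '[0,-0.006,0.001,0,0.07, 0,-0.010,0.002,0,0.13, 0,-0.015,0.003,0,0.20, 0,-0.019,0.003,0,0.27, 0,-0.023,0.003,0,0.34, 0,-0.028,0.002,0,0.41, 0,-0.032,0.002,0,0.48, 0,-0.036,0.001,0,0.55, 0,-0.041,-0.001,0,0.62, 0,-0.045,-0.002,0,0.69, 0,-0.049,-0.004,0,0.76, 0,-0.052,-0.006,0,0.83, 0,-0.056,-0.008,0,0.90, 0,-0.060,-0.011,0,0.97, 0,-0.063,-0.014,0,1.04, 0,-0.066,-0.017,0,1.11, 0,-0.069,-0.020,0,1.18]'; python3 - <<'E'
from push import *
s=sense();print(s["tcp_pos"],s["ft_force"],s["q"][5])
path(np.arange(-133,-168,-4))
f=grab_frame("scene");cv2.imwrite("pics/s2.png",cv2.resize(f["pixels"][150:270,200:350,::-1],None,fx=5,fy=5,interpolation=cv2.INTER_CUBIC))
E
```

```text
time: 5.38
tcp_pos: [0.4764, -0.2189, 0.393]
eef_rot: [-179.8, -0.4, -38.9]
ft_force: [6.5, -1.1, -2.8]
width: 0.0003
grasp_force: 3.0
[ 0.47641816 -0.2189362   0.39304331] [ 6.48255937 -1.10461999 -2.79528467] 98.29323981494998
0,-0.005,0.000,0,0.07, 0,-0.009,0.001,0,0.14, 0,-0.014,0.002,0,0.21, 0,-0.018,0.002,0,0.28, 0,-0.022,0.002,0,0.35, 0,-0.027,0.001,0,0.42, 0,-0.031,0.001,0,0.49, 0,-0.035,-0.000,0,0.56, 0,-0.039,-0.002,0,0.63,
```

View pics/s2.png

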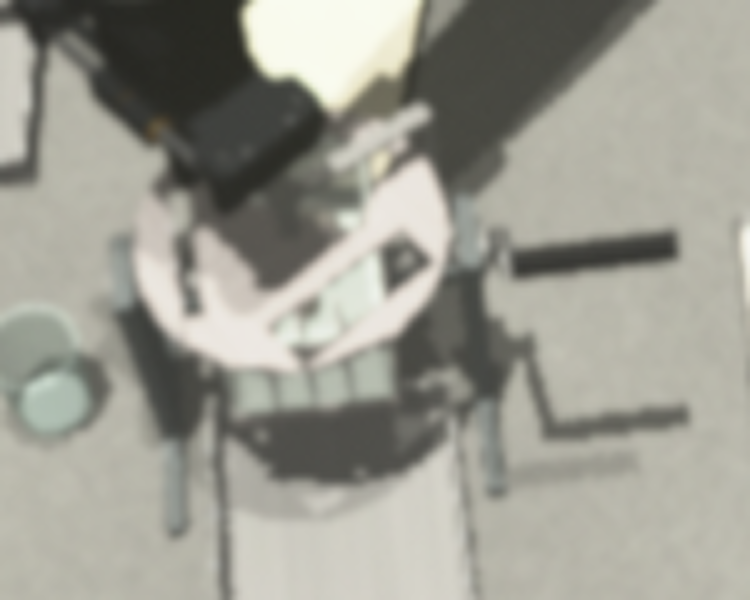

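The cap turns well: the middle slot now shows at crop (350,290), about 35-40° short of the pouring side. I'll push it home, then lift.

```bash
python3 -m pendant '[0,-0.005,0,0,0.07, 0,-0.009,0.001,0,0.14, 0,-0.014,0.002,0,0.21, 0,-0.018,0.002,0,0.28, 0,-0.022,0.002,0,0.35, 0,-0.027,0.001,0,0.42, 0,-0.031,0.001,0,0.49, 0,-0.035,0,0,0.56, 0,-0.037,-0.001,0,0.61, 0,-0.037,-0.001,0,0.61]'; python3 - <<'E'
from push import *
s=sense();print(s["tcp_pos"],s["eef_rot"],s["ft_force"],s["q"][5])
f=grab_frame("scene");cv2.imwrite("pics/s3.png",cv2.resize(f["pixels"][160:240,210:330,::-1],None,fx=6,fy=6,interpolation=cv2.INTER_CUBIC))
E
```

```text
time: 6.27
tcp_pos: [0.4477, -0.1955, 0.3933]
eef_rot: [-179.8, -0.3, -73.7]
ft_force: [4.0, -2.6, -0.5]
width: 0.0009
grasp_force: 2.2
[ 0.4476633  -0.19549126  0.39329925] [-179.78901581   -0.32182343  -73.74645535] [ 4.01030573 -2.60041811 -0.51281898] 133.88583658011865
```

View pics/s3.png

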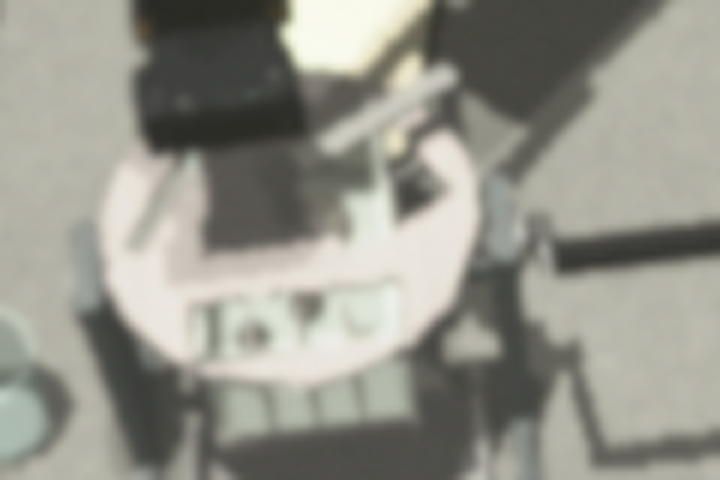

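```bash
python3 - <<'E'
from h import *
f=grab_frame("scene")
g=lambda x,y,z:atz(f,(210+x/6-.4,160+y/6-.4),z)
P=[g(190,306,.19),g(395,280,.19),g(197,360,.19),g(400,338,.19)]
for p in P:print(p.round(4))
for a,b in((0,1),(2,3)):
    d=P[b]-P[a];print(np.degrees(np.arctan2(-d[0],d[1])),np.linalg.norm(d))
c=sum(P)/4;print(c,np.degrees(np.arctan2(*(c[:2]-[.5,-.16])[::-1])))
# bar edge from image gradients
im=f["pixels"][:,:,:].max(2).astype(float)
T=[]
for x in range(306,334):
    col=im[190:212,x];k=np.where(col<70)[0]
    if len(k):T.append((x,190+k.mean()))
T=np.array(T);k=np.polyfit(T[:,0],T[:,1],1)
A,B=[atz(f,(x,np.polyval(k,x)),.245) for x in(306,333)];d=B-A
print(T[0],T[-1],A,B,np.degrees(np.arctan2(-d[0],d[1])))
E
```

```text
[ 0.5549 -0.1987  0.19  ]
[ 0.5318 -0.1079  0.19  ]
[ 0.5825 -0.19    0.19  ]
[ 0.5619 -0.1009  0.19  ]
14.28198824521121 0.09376653837056999
13.00366581650715 0.09146080873541083
[ 0.55774809 -0.14936395  0.19      ] 10.435792884947634
[306. 202.] [333. 199.] [ 0.54515551 -0.02055413  0.245     ] [0.52828302 0.04829328 0.245     ] 13.770129341429692
```

The slot is at 13.6° against 13.8° for the bar, so the cap is aligned to within about 2°. One more small nudge, then back off, lift, and move to the lever with the tool turned so its body clears the disc.

```bash
python3 -m pendant '[0,-0.0015,0,0,0, 0,-0.0015,0,0,0, 0,0.012,0,0,0, 0,0.012,0,-0.04,0, 0,0.012,0,-0.08,0, 0,0.012,0,-0.11,0, 0,-0.02,-0.02,-0.11,-0.12, 0,-0.05,-0.04,-0.11,-0.24, 0,-0.08,-0.07,-0.11,-0.36, 0,-0.11,-0.09,-0.11,-0.48, 0,-0.14,-0.12,-0.11,-0.60, 0,-0.172,-0.145,-0.11,-0.72, 0,-0.172,-0.145,-0.11,-0.84, 0,-0.172,-0.145,-0.11,-0.96, 0,-0.172,-0.145,-0.11,-1.08, 0,-0.172,-0.145,-0.11,-1.2, 0,-0.172,-0.145,-0.11,-1.32, 0,-0.172,-0.145,-0.11,-1.44, 0,-0.172,-0.145,-0.11,-1.56, 0,-0.172,-0.145,-0.11,-1.68]'; python3 -m pendant '[0,0,0,0,-0.12, 0,0,0,0,-0.24, 0,0,0,0,-0.36, 0,0,0,0,-0.48, 0,0,0,0,-0.6, 0,0,0,0,-0.72, 0,0,0,0,-0.84, 0,0,0,0,-0.96, 0,0,0,0,-1.08, 0,0,0,0,-1.2, 0,0,0,0,-1.32, 0,0,0,0,-1.413, 0,0,0,0,-1.413]'
python3 - <<'E'
from h import *
s=sense();print(s["tcp_pos"],s["eef_rot"],s["ft_force"],s["q"][5],s["time"])
f=grab_frame("scene");cv2.imwrite("pics/s4.png",cv2.resize(f["pixels"][150:250,210:350,::-1],None,fx=5,fy=5,interpolation=cv2.INTER_CUBIC))
E
```

```text
time: 8.03
tcp_pos: [0.5383, 0.0104, 0.5018]
eef_rot: [-180.0, 0.0, 22.9]
ft_force: [-0.4, 0.2, 0.3]
width: 0.0003
grasp_force: 0.0
time: 9.12
tcp_pos: [0.5383, 0.0104, 0.5017]
eef_rot: [-180.0, -0.0, 103.6]
ft_force: [-0.7, -0.1, 0.1]
width: 0.0002
grasp_force: 0.0
[0.53826367 0.01043666 0.50171425] [-1.79962848e+02 -1.01616598e-02  1.03641250e+02] [-0.70217744 -0.13120997  0.131647  ] -18.24388094424354 9.1167
```

View pics/s4.png

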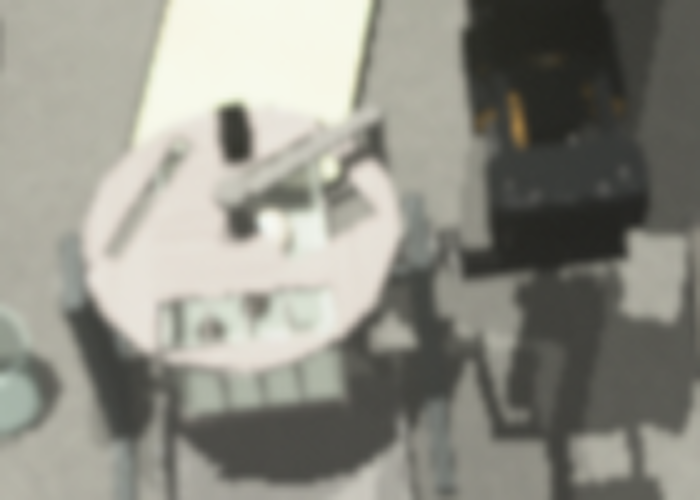

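The cap is right: lug at crop (235,130), slot directly opposite at (245,320). The fingers are above the lever bar. Next I'll compute the arc.

```bash
cat > arc.py <<'E'
import numpy as np
from plant import sense
def arc(ths,C=np.array([.504,-.162]),yaw=13.6,off=.160):
    s=sense();a=np.radians(yaw);p=np.array(s["tcp_pos"])
    ux=np.array([np.cos(a),np.sin(a)]);d=p[:2]-C;px=d@ux;py=d@[-ux[1],ux[0]];print("stand xy",px,py,"tip",p[2]-.19,s["ft_force"],s["time"])
    for t in ths:
        e=np.radians(52.1-t);print(f"0,0,{.12*np.cos(e)-px:.3f},{p[2]-.19-.158-.12*np.sin(e):.3f},0,",end=" ")
    print()
E
python3 -m pendant '[0,0,0,0.02,0, 0,0,0,0.04,0, 0,0,0,0.05,0, 0,0,0,0.055,0, 0,0,0,0.057,0, 0,0,0,0.057,0]'
python3 -c "
from arc import *
arc(np.arange(2,70,3.5))"
```

```text
time: 9.67
tcp_pos: [0.538, 0.011, 0.4449]
eef_rot: [-180.0, -0.0, 103.5]
ft_force: [0.3, 0.2, 0.5]
width: 0.0008
grasp_force: 0.0
stand xy 0.07375002090886401 0.1601818240026591 tip 0.25486872824157 [0.2565515  0.15617082 0.5466064 ] 9.6667
0,0,0.003,0.005,0, 0,0,0.009,0.010,0, 0,0,0.014,0.015,0, 0,0,0.019,0.020,0, 0,0,0.023,0.026,0, 0,0,0.027,0.032,0, 0,0,0.031,0.039,0, 0,0,0.034,0.045,0, 0,0,0.037,0.052,0, 0,0,0.040,0.059,0, 0,0,0.042,0.066,0, 0,0,0.044,0.073,0, 0,0,0.045,0.080,0, 0,0,0.046,0.087,0, 0,0,0.046,0.095,0, 0,0,0.046,0.102,0, 0,0,0.046,0.109,0, 0,0,0.045,0.116,0, 0,0,0.043,0.124,0, 0,0,0.041,0.131,0,
```

```bash
python3 -m pendant '[0,0,0.003,0.005,0, 0,0,0.009,0.010,0, 0,0,0.014,0.015,0, 0,0,0.019,0.020,0, 0,0,0.023,0.026,0, 0,0,0.027,0.032,0, 0,0,0.031,0.039,0, 0,0,0.034,0.045,0, 0,0,0.037,0.052,0]'
python3 -c "
from arc import *
arc(np.arange(33.5,87,3.3))"
```

```text
time: 10.42
tcp_pos: [0.5762, 0.0204, 0.3963]
eef_rot: [179.3, 0.1, 103.6]
ft_force: [7.4, 2.6, 7.1]
width: 0.0009
grasp_force: 5.1
stand xy 0.11311617810885195 0.16030903717388434 tip 0.20630755462492711 [7.43953401 2.61305822 7.11515004] 10.4167
0,0,0.001,0.010,0, 0,0,0.003,0.017,0, 0,0,0.004,0.023,0, 0,0,0.006,0.030,0, 0,0,0.006,0.037,0, 0,0,0.007,0.044,0, 0,0,0.007,0.051,0, 0,0,0.007,0.058,0, 0,0,0.006,0.065,0, 0,0,0.005,0.071,0, 0,0,0.003,0.078,0, 0,0,0.001,0.085,0, 0,0,-0.001,0.091,0, 0,0,-0.004,0.098,0, 0,0,-0.007,0.104,0, 0,0,-0.010,0.110,0, 0,0,-0.014,0.116,0,
```

```bash
python3 -m pendant '[0,0,-0.001,0.006,0, 0,0,-0.001,0.010,0, 0,0,0.0,0.017,0, 0,0,0.001,0.023,0, 0,0,0.002,0.030,0]'
python3 -c "
from arc import *
arc(np.arange(45,87,3.3))"
```

```text
time: 10.83
tcp_pos: [0.5812, 0.0218, 0.3708]
eef_rot: [178.2, 0.1, 103.6]
ft_force: [21.7, 8.4, 9.1]
width: 0.0004
grasp_force: 11.2
stand xy 0.11828174443270796 0.16043903034733364 tip 0.18076203845635175 [21.69125553  8.39846821  9.08943545] 10.8333
0,0,0.001,0.008,0, 0,0,0.001,0.015,0, 0,0,0.002,0.022,0, 0,0,0.002,0.029,0, 0,0,0.001,0.036,0, 0,0,0.000,0.042,0, 0,0,-0.001,0.049,0, 0,0,-0.003,0.056,0, 0,0,-0.005,0.062,0, 0,0,-0.007,0.069,0, 0,0,-0.010,0.075,0, 0,0,-0.014,0.081,0, 0,0,-0.017,0.087,0,
```

```bash
python3 - <<'E'
from h import *
f=grab_frame("scene");cv2.imwrite("pics/s5.png",cv2.resize(f["pixels"][140:260,220:370,::-1],None,fx=5,fy=5,interpolation=cv2.INTER_CUBIC))
E
```

```text
(no output)
```

View pics/s5.png

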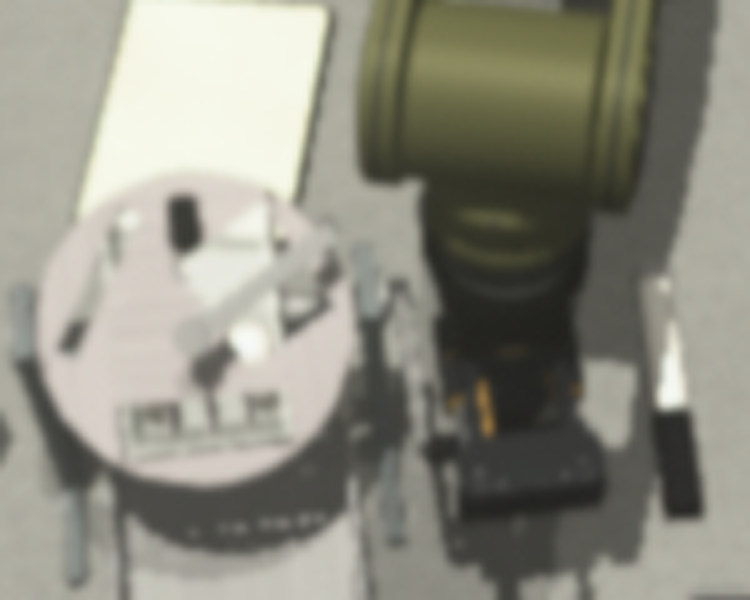

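The tumbler has tipped only about 20°, with the sphere at crop (250,340) inside. The finger has slipped ahead of the bar, so I'll free it forwards, lift, let the tumbler swing back, and retry with the tip trailing the bar.

```bash
python3 -m pendant '[0,0,0.01,0,0, 0,0,0.025,0,0, 0,0,0.03,0,0, 0,0,0.03,-0.02,0, 0,0,0.03,-0.05,0, 0,0,0.03,-0.08,0, 0,0,0.03,-0.1,0, 0,0,0.0,-0.1,0, 0,0,-0.03,-0.1,0, 0,0,-0.05,-0.1,0, 0,0,-0.05,-0.1,0, 0,0,-0.05,-0.1,0, 0,0,-0.05,-0.1,0, 0,0,-0.05,-0.1,0, 0,0,-0.05,-0.1,0, 0,0,-0.05,-0.1,0, 0,0,-0.05,-0.1,0, 0,0,-0.05,-0.1,0]'
cat > arc.py <<'E'
import numpy as np
from plant import sense
def arc(ths,C=np.array([.504,-.162]),yaw=13.6,k=.008):
    s=sense();a=np.radians(yaw);p=np.array(s["tcp_pos"])
    ux=np.array([np.cos(a),np.sin(a)]);d=p[:2]-C;px=d@ux;py=d@[-ux[1],ux[0]];print("stand xy",px,py,"tip",p[2]-.19,s["ft_force"],s["time"])
    for t in ths:
        e=np.radians(52.1-t);print(f"0,0,{.12*np.cos(e)-k*np.sin(e)-px:.3f},{p[2]-.19-.158-.12*np.sin(e):.3f},0,",end=" ")
    print()
E
python3 -c "
from arc import *
arc([0])"
```

```text
time: 12.38
tcp_pos: [0.5275, 0.0086, 0.4626]
eef_rot: [-180.0, -0.0, 103.6]
ft_force: [0.1, -0.7, 0.2]
width: 0.0003
grasp_force: 0.0
stand xy 0.06293174084125408 0.16032158981944733 tip 0.27257620489820283 [ 0.06125095 -0.73525871  0.21150813] 12.3833
0,0,0.004,0.020,0,
```

```bash
python3 -m pendant '[0,0,0.004,0.01,0, 0,0,0.004,0.016,0, 0,0,0.004,0.02,0, 0,0,0.004,0.022,0, 0,0,0.004,0.022,0, 0,0,0.004,0.022,0]'
python3 -c "
from arc import *
arc(np.arange(5,30,2.5))"
```

```text
time: 12.88
tcp_pos: [0.5315, 0.0097, 0.4418]
eef_rot: [179.8, -0.0, 103.6]
ft_force: [1.9, 1.0, 5.0]
width: 0.0008
grasp_force: 2.3
stand xy 0.06707799560776123 0.1604463470633877 tip 0.25177414164288553 [1.8553869  1.01384109 5.00059881] 12.8833
0,0,0.009,0.006,0, 0,0,0.013,0.010,0, 0,0,0.017,0.013,0, 0,0,0.020,0.017,0, 0,0,0.024,0.021,0, 0,0,0.027,0.026,0, 0,0,0.030,0.030,0, 0,0,0.033,0.035,0, 0,0,0.036,0.039,0, 0,0,0.039,0.044,0,
```

```bash
python3 -m pendant '[0,0,0.004,0.003,0, 0,0,0.009,0.006,0, 0,0,0.013,0.010,0, 0,0,0.017,0.013,0, 0,0,0.020,0.017,0]'
python3 -c "
from arc import *
arc(np.arange(15,45,2.5))"
```

```text
time: 13.3
tcp_pos: [0.5511, 0.0145, 0.4238]
eef_rot: [179.9, -0.0, 103.6]
ft_force: [2.0, 2.0, 6.0]
width: 0.0008
grasp_force: 2.9
stand xy 0.08731345315300834 0.1604566416086632 tip 0.2338176848591939 [2.00841526 2.04728542 6.03480882] 13.3
0,0,0.004,0.003,0, 0,0,0.007,0.008,0, 0,0,0.010,0.012,0, 0,0,0.013,0.017,0, 0,0,0.016,0.021,0, 0,0,0.018,0.026,0, 0,0,0.021,0.031,0, 0,0,0.023,0.036,0, 0,0,0.025,0.041,0, 0,0,0.027,0.046,0, 0,0,0.028,0.051,0, 0,0,0.030,0.056,0,
```

Steady 6 N, so I'll carry on.

```bash
python3 -m pendant '[0,0,0.004,0.004,0, 0,0,0.007,0.008,0, 0,0,0.010,0.012,0, 0,0,0.013,0.017,0, 0,0,0.016,0.021,0, 0,0,0.018,0.026,0]'
python3 -c "
from arc import *
arc(np.arange(30,60,2.5))"
```

```text
time: 13.8
tcp_pos: [0.5686, 0.0187, 0.3978]
eef_rot: [179.9, -0.0, 103.6]
ft_force: [3.6, 2.9, 5.7]
width: 0.0004
grasp_force: 2.9
stand xy 0.1052803600860418 0.16044542002728387 tip 0.2077523790040781 [3.61666623 2.90928872 5.69744821] 13.8
0,0,0.003,0.005,0, 0,0,0.005,0.009,0, 0,0,0.007,0.014,0, 0,0,0.009,0.020,0, 0,0,0.010,0.025,0, 0,0,0.012,0.030,0, 0,0,0.013,0.035,0, 0,0,0.014,0.040,0, 0,0,0.014,0.045,0, 0,0,0.015,0.051,0, 0,0,0.015,0.056,0, 0,0,0.015,0.061,0,
```

```bash
cat > tip.py <<'E'
from h import *
def tilt(show=True):
    f=grab_frame("scene");C=np.array([.504,-.162,.15]);a=np.radians(13.6);ux=np.array([np.cos(a),np.sin(a),0]);uy=np.array([-ux[1],ux[0],0]);uz=np.array([0,0,1.])
    L={"cap_center":(0,0,.04),"strap":(-.03,.052,.076),"canister_in":(0,0,-.046)}
    for q,(x,y,z) in L.items():
        for r in spot_point(q,f)[:1]:
            xy=np.array(r["xy"])*[640,400];c,d=px2ray(f,xy)
            s=((C+uy*y-c)@uy)/(d@uy) if 0 else None
            P=[]
            for th in np.arange(0,110,1.):
                t=np.radians(th);P.append(C+ux*(x*np.cos(t)+z*np.sin(t))+uy*y+uz*(z*np.cos(t)-x*np.sin(t)))
            e=np.linalg.norm(proj(f,P)-xy,axis=1);print(q,round(r["p"],2),xy.round(1),"tilt",e.argmin(),"err px",e.min().round(1))
    return f
E
python3 -c "
from tip import *
tilt()"
```

```text
cap_center 0.82 [258.9 202.5] tilt 27 err px 0.5
strap 0.65 [275. 189.] tilt 29 err px 0.4
canister_in 0.78 [259.9 203. ] tilt 36 err px 0.6
```

The tilt is about 28°, as commanded, so the bar is following.

```bash
python3 -m pendant '[0,0,0.003,0.005,0, 0,0,0.005,0.009,0, 0,0,0.007,0.014,0, 0,0,0.009,0.020,0, 0,0,0.010,0.025,0, 0,0,0.012,0.030,0]'
python3 -c "
from arc import *
arc(np.arange(45,90,2.5))
from tip import *
tilt()"
```

```text
time: 14.5
tcp_pos: [0.5795, 0.0211, 0.3667]
eef_rot: [-179.9, 0.0, 103.6]
ft_force: [-3.1, -0.9, 3.3]
width: 0.0004
grasp_force: 1.5
stand xy 0.11643530618030042 0.1601866821950959 tip 0.1767375454829725 [-3.05004768 -0.85456072  3.33686982] 14.5
0,0,0.002,0.004,0, 0,0,0.003,0.009,0, 0,0,0.003,0.014,0, 0,0,0.004,0.020,0, 0,0,0.004,0.025,0, 0,0,0.004,0.030,0, 0,0,0.004,0.035,0, 0,0,0.003,0.040,0, 0,0,0.002,0.046,0, 0,0,0.001,0.051,0, 0,0,0.000,0.056,0, 0,0,-0.001,0.061,0, 0,0,-0.003,0.065,0, 0,0,-0.005,0.070,0, 0,0,-0.007,0.075,0, 0,0,-0.009,0.079,0, 0,0,-0.011,0.084,0, 0,0,-0.014,0.088,0, 
cap_center 0.77 [258.9 208.8] tilt 53 err px 0.3
strap 0.93 [275.7 192.8] tilt 37 err px 0.1
canister_in 0.77 [261.7 197.9] tilt 54 err px 1.9
```

```bash
python3 -m pendant '[0,0,0.002,0.004,0, 0,0,0.003,0.009,0, 0,0,0.003,0.014,0, 0,0,0.004,0.020,0, 0,0,0.004,0.025,0, 0,0,0.004,0.030,0, 0,0,0.004,0.035,0, 0,0,0.003,0.040,0]'
python3 -c "
from arc import *
arc(np.arange(65,108,2.5))
from tip import *
tilt()"
```

```text
time: 15.37
tcp_pos: [0.583, 0.0221, 0.3277]
eef_rot: [179.9, 0.0, 103.6]
ft_force: [4.1, 1.6, 3.7]
width: 0.0007
grasp_force: 2.0
stand xy 0.12008057487885114 0.16033483480218186 tip 0.13765292135447843 [4.14348195 1.64799026 3.66861533] 15.3667
0,0,-0.001,0.006,0, 0,0,-0.002,0.012,0, 0,0,-0.003,0.017,0, 0,0,-0.005,0.021,0, 0,0,-0.006,0.026,0, 0,0,-0.008,0.031,0, 0,0,-0.010,0.036,0, 0,0,-0.013,0.040,0, 0,0,-0.015,0.045,0, 0,0,-0.018,0.049,0, 0,0,-0.020,0.053,0, 0,0,-0.024,0.057,0, 0,0,-0.027,0.061,0, 0,0,-0.030,0.065,0, 0,0,-0.034,0.069,0, 0,0,-0.037,0.072,0, 0,0,-0.041,0.075,0, 0,0,-0.045,0.078,0, 
cap_center 0.93 [258.3 210.4] tilt 59 err px 1.1
strap 0.63 [277.7 203. ] tilt 57 err px 0.7
```

```bash
python3 -m pendant '[0,0,-0.001,0.006,0, 0,0,-0.002,0.012,0, 0,0,-0.003,0.017,0, 0,0,-0.005,0.021,0, 0,0,-0.006,0.026,0, 0,0,-0.008,0.031,0, 0,0,-0.010,0.036,0, 0,0,-0.013,0.040,0]'
python3 -c "
from arc import *
arc(np.arange(84,108,2))
from tip import *
tilt()"
```

```text
time: 16.23
tcp_pos: [0.57, 0.0189, 0.2873]
eef_rot: [179.9, 0.0, 103.6]
ft_force: [3.9, 1.0, 2.6]
width: 0.0002
grasp_force: 2.0
stand xy 0.1067267432590038 0.16028119933085194 tip 0.09731199451587258 [3.91989828 1.03904575 2.58031213] 16.2333
0,0,-0.001,0.003,0, 0,0,-0.003,0.006,0, 0,0,-0.005,0.010,0, 0,0,-0.007,0.013,0, 0,0,-0.010,0.016,0, 0,0,-0.012,0.019,0, 0,0,-0.015,0.023,0, 0,0,-0.017,0.025,0, 0,0,-0.020,0.028,0, 0,0,-0.023,0.031,0, 0,0,-0.026,0.034,0, 0,0,-0.030,0.036,0, 
cap_center 0.74 [261.4 213.2] tilt 75 err px 1.5
strap 0.8 [280.7 213.4] tilt 78 err px 2.4
canister_in 0.79 [262.7 190.7] tilt 85 err px 4.1
```

```bash
python3 -m pendant '[0,0,-0.001,0.003,0, 0,0,-0.003,0.006,0, 0,0,-0.005,0.010,0, 0,0,-0.007,0.013,0, 0,0,-0.010,0.016,0, 0,0,-0.012,0.019,0, 0,0,-0.015,0.023,0, 0,0,-0.017,0.025,0, 0,0,-0.020,0.028,0]'
python3 -c "
from arc import *
arc(np.arange(100,108,2))
from tip import *
f=tilt()
for r in regions_of('small0_center',f)[:5]: ys,xs=np.nonzero(r['pixels']);print(r['p'],xs.mean(),ys.mean(),len(xs),atz(f,(xs.mean(),ys.mean()),.013).round(3))"
```

```text
time: 17.18
tcp_pos: [0.5507, 0.0142, 0.26]
eef_rot: [179.9, 0.0, 103.6]
ft_force: [3.5, 1.1, 4.9]
width: 0.0009
grasp_force: 2.5
stand xy 0.08678702241089845 0.16026875469546667 tip 0.07003202819637722 [3.4632963  1.11948874 4.85974543] 17.1833
0,0,-0.000,0.001,0, 0,0,-0.003,0.004,0, 0,0,-0.006,0.006,0, 0,0,-0.010,0.009,0, 
cap_center 0.68 [261.4 218.6] tilt 109 err px 1.3
strap 0.6 [279.9 219.4] tilt 91 err px 0.8
```

```bash
python3 -m pendant '[0,0,-0.002,0.003,0, 0,0,-0.004,0.005,0, 0,0,-0.006,0.007,0, 0,0,-0.008,0.008,0, 0,0,-0.008,0.009,0, 0,0,-0.008,0.009,0, 0,0,-0.008,0.009,0, 0,0,-0.008,0.009,0, 0,0,-0.008,0.009,0, 0,0,-0.008,0.009,0, 0,0,-0.008,0.009,0, 0,0,-0.008,0.009,0]'
python3 -c "
from arc import *
arc([104.8])
from tip import *
for n in('scene','top'):
  f=grab_frame(n);cv2.imwrite('pics/p_'+n+'.png',f['pixels'][:,:,::-1])
  for q in('small0_center','large_center'):
    for r in regions_of(q,f)[:5]: ys,xs=np.nonzero(r['pixels']);print(n,q,r['p'],xs.mean(),ys.mean(),len(xs),atz(f,(xs.mean(),ys.mean()),.013).round(3))"
```

```text
time: 18.43
tcp_pos: [0.5426, 0.0122, 0.2512]
eef_rot: [-179.9, 0.0, 103.6]
ft_force: [-0.0, -0.4, 7.2]
width: 0.0005
grasp_force: 2.9
stand xy 0.07847014509908215 0.16023802787936223 tip 0.06116251174884102 [-0.01446767 -0.44664605  7.19247709] 18.4333
0,0,0.001,-0.001,0, 
scene small0_center 0.59 471.2185061315496 237.21348940914157 1794 [0.477 0.483 0.013]
scene large_center 0.58 269.7894736842105 212.75438596491227 57 [ 0.451 -0.155  0.013]
```

```bash
python3 -c "
import cv2
a=cv2.imread('pics/p_scene.png')[180:300,220:320]
b=cv2.imread('pics/p_top.png')[130:230,300:400]
a=cv2.resize(a,(480,576),interpolation=cv2.INTER_CUBIC);b=cv2.resize(b,(310,310),interpolation=cv2.INTER_CUBIC)
import numpy as np
o=np.zeros((576,790,3),np.uint8);o[:,:480]=a;o[:310,480:]=b;cv2.imwrite('pics/v9.png',o)"
```

```text
(no output)
```

View pics/v9.png

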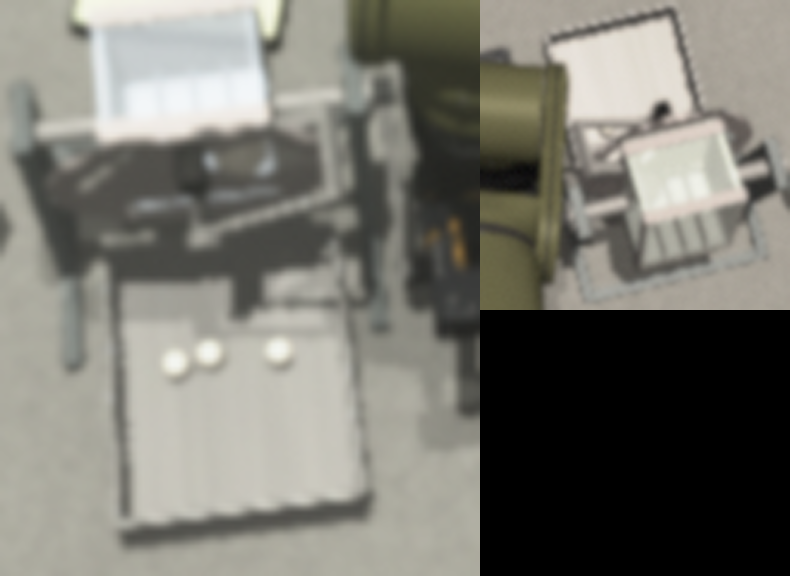

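The picture shows all three small spheres in the tray, at crop (175,362), (208,352) and (278,350), with the large one still inside. I'll lift straight up quickly and let the tumbler swing back.

```bash
python3 -m pendant '[0,0,0,-0.04,0, 0,0,0,-0.08,0, 0,0,0,-0.12,0, 0,0,0,-0.16,0, 0,0,0,-0.20,0, 0,0,0,-0.24,0, 0,0,0,-0.27,0, 0,0.06,0,-0.30,0, 0,0.1,0,-0.30,0, 0,0.14,0,-0.30,0, 0,0.14,0,-0.30,0, 0,0.14,0,-0.30,0, 0,0.14,0,-0.30,0, 0,0.14,0,-0.30,0, 0,0.14,0,-0.30,0, 0,0.14,0,-0.30,0, 0,0.14,0,-0.30,0, 0,0.14,0,-0.30,0, 0,0.14,0,-0.30,0, 0,0.14,0,-0.30,0]'
python3 -m pendant '[0,0,0,0,0, 0,0,0,0,0, 0,0,0,0,0, 0,0,0,0,0, 0,0,0,0,0, 0,0,0,0,0, 0,0,0,0,0, 0,0,0,0,0, 0,0,0,0,0, 0,0,0,0,0, 0,0,0,0,0, 0,0,0,0,0, 0,0,0,0,0, 0,0,0,0,0, 0,0,0,0,0, 0,0,0,0,0, 0,0,0,0,0, 0,0,0,0,0, 0,0,0,0,0, 0,0,0,0,0]'
python3 -c "
from tip import *
f=tilt();cv2.imwrite('pics/v10.png',cv2.resize(f['pixels'][155:305,190:390,::-1],None,fx=4,fy=4,interpolation=cv2.INTER_CUBIC))"
```

```text
time: 20.4
tcp_pos: [0.51, 0.1481, 0.5508]
eef_rot: [-180.0, -0.0, 103.5]
ft_force: [0.2, -0.2, 0.3]
width: 0.0005
grasp_force: 0.0
time: 22.07
tcp_pos: [0.5098, 0.1484, 0.5507]
eef_rot: [-180.0, -0.0, 103.6]
ft_force: [-0.5, 0.7, 0.1]
width: 0.0007
grasp_force: 0.0
cap_center 0.83 [257.3 195.4] tilt 0 err px 0.9
strap 0.72 [270.9 259.5] tilt 109 err px 34.9
canister_in 0.92 [259.5 212.7] tilt 0 err px 1.9
```

View pics/v10.png

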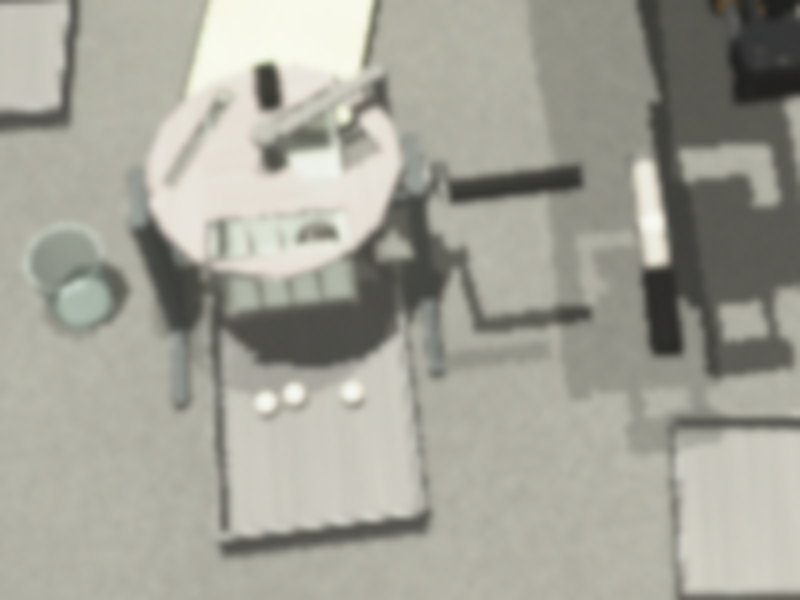

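The tumbler is upright, the three small spheres lie still in the tray at crop (265,403), (293,393) and (352,392), and the cap and bystanders are in place.

```bash
python3 -c "
from plant import *
print(job_done())"
```

```text
the job is handed in; nothing more can be done
None
```

I handed the job in at about 22 s: all three small spheres are in the steel tray, the large one stayed inside, the tumbler is back upright, and nothing else looked moved in the last picture; my first press on the lever slipped off the bar (about 23 N sideways), so I let the tumbler swing back and pressed again.

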